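Load a paste cartridge in the bench dispenser and set the dose selector

ROBOT

A 6-joint arm with a two-finger parallel gripper is mounted at the origin on the work surface; the furniture and walls round the work are solid. World frame = base frame: x ahead of the robot, y to its left, z up, the work surface at z = 0. Lengths are in m, angles in rad, forces in N, time in s.
With the tool pointing down it reaches from about 0.15 to 0.775 m from the base axis. Payload 6.1 kg.
Tool frame: the origin (TCP) lies between the finger pads; the fingertips stand 19 mm ahead of it and the grasp point (between the pads) is the TCP; z points along the fingers, y is the line along which they close (so a half turn about z gives the same grasp; the last joint's range is limited). The gripper opens to 85 mm and grips with 20 to 120 N. Pads are 22 mm wide; open, the fingers measure 114 mm over their backs; the gripper's body (76 mm by 85 mm) begins 54 mm behind the grasp point. The pads swing forward as they close: fully open they stand 13 mm farther back than shut.
Start: joints at [1.226, 0.126, -0.04, 1.405, 0, 1.571], TCP at [0.177, 0.494, 0.219] pointing down, gripper open.
Joint ranges: [-2.72, 2.72], [-0.95, 1.95], [-1.27, 1.35], [-1.78, 2.02], [-1.46, 1.47], [-3.14, 3.14]. Speed limits (rad/s): [2.39, 2.39, 3.01, 3.14, 3.14, 3.14].

INTERFACE

Orientations are given as a unit quaternion [w, x, y, z].
In Python, from cell import sense, camera, camera_info, hand_in gives the robot as it stands.
- The arm moves only by the shell command python3 -m jog 'ROWS'. ROWS is text: rows parted by semicolons, each of 7 numbers parted by spaces: the turn, a rotation vector about the tool's x, y, z in degrees, then the shift along the tool's x, y, z in cm, then the closure in counts, from 0 (fully open) to 255 (shut). In form: wx wy wz x y z gripper; .... A call has 1 to 5 rows; each row shifts and turns the commanded pose from where the row before left it, along the tool's axes as they then stand; what a row does not reach is not made up. A row lasts 1/10 s, in which the tool goes at most 50 mm and 8.59 degrees, less where a joint would pass 70% of its speed; a pose out of reach is approached as far as the arm can. A call is refused whole if a number of a shift passes 5 or a number of a turn 8.59, either way. A call with a gripper value outside its range is refused whole. The fingers move at their own pace and stop on an object; the grip force is fixed at half the most. Time passes only in rows, so rows that do not move let the fingers close. It gives the time, the measured TCP pose, the force, the opening and the grip force at its end, in the units of the state.
- sense(): the state, without advancing time (a new reading comes with each control period).
- camera(name): name is "scene" or "side" or "wrist"; returns (picture, depth): 480x640x3 uint8, red, green, blue; 480x640 float32, m along the optical axis (not along the pixel's ray), 0 where there is no reading.
- camera_info(name): a dict with "fx", "fy", "cx", "cy" (pixels), "k1" (the pictures are not rectified: a ray, as slopes to the right and down, at radius r is drawn at 1 + k1 r^2 times it, then the intrinsics apply), "T" (4x4, takes a point from camera to world coordinates). Camera axes: x right, y up, looking along -z (the intrinsics and any distortion apply to the point x, -y, -z); pixel columns grow to the right and rows downward; lengths in m; the calibration is good to about 2 mm. A picture is of the moment at which its call begins: read the wrist's pose just before it. camera_info takes no time and is no camera call; for the wrist camera it gives the pose at the moment of the call.
- hand_in(): hands the job in; it is judged then, once.
The state is a dict: "clock": time; "joint_positions": joint angles; "joint_velocities": joint speeds; "effort": joint torques, N m; "ee_pos": TCP position; "ee_rot": TCP orientation; "force": force on the tool from outside, world axes, zero at the start; "moment": the same for the moment, N m; "width": opening from 0.0 (shut) to 1.0 (fully open); "gripper_force": force on a finger pad.
Only numpy, scipy, OpenCV 4.12 (cv2) and the standard library are available. Lean on these libraries where they do the work, as an engineer would, in place of code of your own. Each camera call takes 0.05 s, during which the arm holds its last target. There are 200 camera calls.

TASK

Load the solder-paste dispenser: lay the grey cartridge in its two-V cradle with the nozzle pointing away from the selector housing, then lift the sprung clamp bar, turn it square across the cartridge and let it down so that it holds it. After that turn the dose selector fully anticlockwise against its end stop, and from there three clicks clockwise, and let go. Leave the pliers, the tub and the steel block where they are.

Things in the scene. Friction and masses are not known exactly. Their poses are not given: they have to be found in the camera images.
- dispenser: Paste dispenser fixed to the bench: plate x -58 to 72, y -145 to 115 mm, 12 mm thick. Origin at bench level, z up; +y runs from the selector housing to the nozzle end of the cradle. Grey housing 88 x 88 mm centred at (-5, -95) mm, top 46 mm up; a steel pusher stub stands out of it to y -36 mm at x -20 mm, z 31 to 45 mm.
- cradle (a point): Middle of the seated cartridge's axis, at dispenser (-20, 60, 45) mm, same axes; the cartridge lies along y. The cradle is two black 90-degree V rests, 10 mm thick, 38 mm either way along y from this point, mouth about 38 mm wide, arms' tops about 4 mm above this point. Between the rests it is open for fingers down to the plate, 33 mm below.
- cartridge: Loose cartridge, about 90 g: grey round barrel 22 mm thick, black hexagonal collars 26 mm across flats from 65 to 75 mm either side of the middle, steel nozzle at the +x end. Origin on the axis at mid barrel. Starts on the bench left of the dispenser, axis 13 mm up, nozzle roughly to the robot's left. Seated, the collars lie outside the Vs; 15 mm of play lengthwise is harmless.
- nozzle (a point): Tip of the cartridge's nozzle, 100 mm from its origin along its x.
- clamp_lift (a joint): Height (m) of the clamp bar above its lowest position, 0 to 0.025. A spring always pushes it down (4 N at 0, 5 N at 0.005, 9 N at 0.015, with its weight); it does not stay up by itself. At 0 its underside is 51 mm above the bench, 5 mm below the top of a seated cartridge: it reads 0.004 to 0.005 when resting on it and must be above that to pass over.
- clamp_turn (a joint): Turn (rad) of the clamp bar about its upright post: 0 = square across the cradle, against a stop; 1.4 = turned aside, against the other stop. Grows anticlockwise seen from above. Light friction (0.02 N m) holds it at any angle.
- clamp_grip (a point): Middle of the black wing on the bar, on the post's axis at dispenser (46, 42) mm, 73 mm above the bench when down. Wing 36 mm long in line with the bar, 12 mm thick, 28 mm tall, this point at its middle; pinch across 12 mm. The bar below is as wide, so fingers may reach beside it; the post's sleeve (22 mm thick) ends 38 mm above the bench. -x points to the bar's tip; at turn 0 axes as dispenser.
- clamp_tip (a point): Underside of the bar's free end, 78 mm from the post's axis. The bar is 12 mm wide and 9 mm thick.
- selector (a joint): Angle (rad) of the dose selector, clockwise seen from above: 0 = the anticlockwise end stop; a detent (click) every 0.35 rad (20 degrees), so that the third click from the stop is 1.05; the other end stop is the sixth click, 2.1. The detent snaps the knob to the nearest click when it is let go; it takes about 0.1 N m to leave a click.
- selector_grip (a point): On the selector's axis, 70 mm above the bench, in the black grip ridge: 38 mm long, 12 mm thick, z 53 to 81 mm above the bench, on a disc of 46 mm diameter with its top at z 53. Pinch across the 12 mm, fingertips above the disc. The pointer end of the ridge stands at 1.05 rad minus the joint value, anticlockwise from the dispenser's +x: on the third click it points along +x.
- selector_pointer (a point): Outer end of the steel pointer at the foot of the ridge, 23 mm from the selector's axis. Seven fine marks on the housing show the seven positions.
- flat_pliers: Bystander: flat pliers with red grips, 163 mm, on the robot side of the cartridge and dispenser.
- flux_pot: Bystander: white tub with violet lid, 62 mm wide, 72 mm tall, to the right of the selector.
- block: Bystander: square steel block 64 x 64 x 19 mm, behind the work on the left.
Mind the look-alikes: they are no part of the job. There is more than one size of the cartridge; the job needs the larger.

How it is judged:
By the outcome, as a careful person would: the job done as asked, in the order asked, and still so for the second after the job is handed in, with the robot touching nothing.
It also fails if it takes over 61 s, if anything falls off the work surface, if the arm or the gripper's body presses on something with over 40 N, if the wrist force passes 120 N, or if a joint passes its speed limit or range.

## Working session

There is one attempt and no reset: what is moved stays moved. The work goes in short steps, Python scripts to look and compute and a shell command to move; the robot and the scene stay as the last step left them, time stands still between calls to the robot, and variables do not carry over. Pictures are saved under pics/ and viewed, at most 10 in all, crops included, and the job is handed in when it is done.

```bash
ls; mkdir -p pics; cat > h.py <<'E'
import numpy as np, cv2
from cell import sense,camera,camera_info
def pts(d,info):
    v,u=np.mgrid[0:480,0:640]; return px(info,u,v,d)
def und(info,u,v):
    a=(np.asarray(u,float)-info['cx'])/info['fx']; b=(np.asarray(v,float)-info['cy'])/info['fy']
    x,y=a.copy(),b.copy()
    for _ in range(10):
        s=1+info['k1']*(x*x+y*y); x,y=a/s,b/s
    return x,y
def px(info,u,v,d):
    x,y=und(info,u,v); P=np.stack([x*d,-y*d,-d*np.ones_like(x)],-1); T=np.array(info['T'])
    return P@T[:3,:3].T+T[:3,3]
def plane(info,u,v,z):
    T=np.array(info['T']); o=T[:3,3]; r=px(info,u,v,1.0)-o
    return o+r*((z-o[2])/r[...,2])[...,None]
def snap(n):
    i=camera_info(n); p,d=camera(n); return i,p,d
E
python3 - <<'E'
from h import *
s=sense();print(s['clock'],s['ee_pos'],s['ee_rot'],s['width'])
for n in ['scene','side']:
    i,p,d=snap(n); cv2.imwrite(f'pics/{n}0.png',p[...,::-1]); np.savez(f'{n}0.npz',p=p,d=d,**{k:i[k] for k in i})
    print(n,np.round(np.array(i['T']),3).tolist(),i['fx'],i['k1'],(d>0).mean())
E
```

```text
pics
0.0 [0.17731391 0.49369768 0.21862042] [-1.30068000e-04  1.71555732e-01  9.85174096e-01 -7.83848893e-04] 0.9986363757843575
scene [[0.832, 0.368, -0.415, 0.079], [-0.555, 0.557, -0.618, -0.702], [0.004, 0.744, 0.668, 0.77], [0.0, 0.0, 0.0, 1.0]] 475.5440636777977 -0.012424350963614609 0.991025390625
side [[0.858, -0.293, 0.423, 1.08], [0.514, 0.461, -0.723, -0.996], [0.017, 0.838, 0.546, 0.798], [0.0, 0.0, 0.0, 1.0]] 580.0137108648094 -0.09045956129146254 0.8989713541666666
```

View pics/scene0.png

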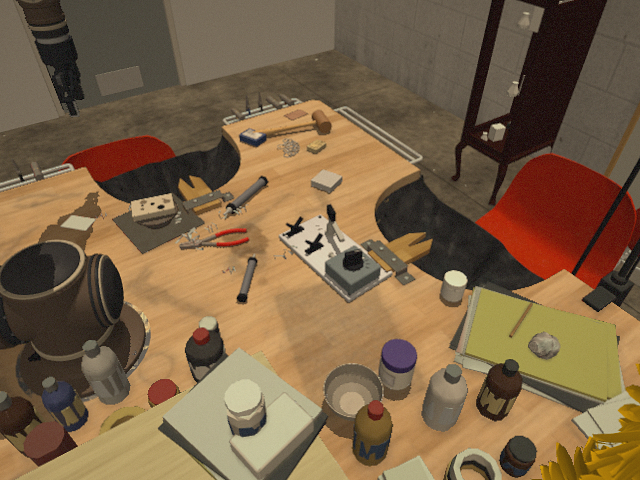

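View pics/side0.png

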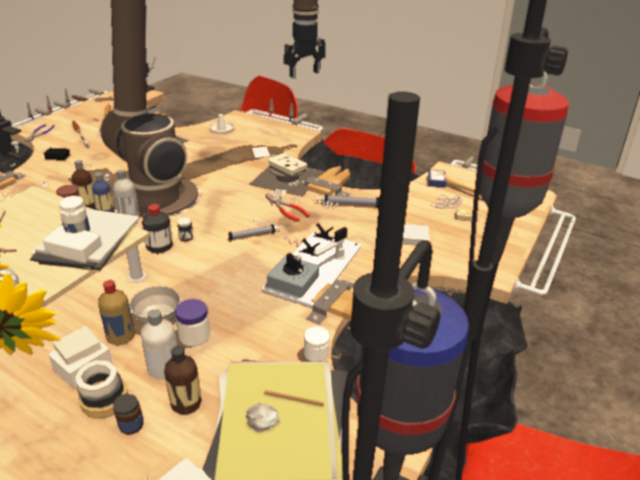

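The scene picture shows the dispenser at about (335,258), with the selector at (350,258) and the bar at (333,225). There are two cartridges, at (246,195) and (247,280), and the pliers are at (215,240). Next I'll measure these from depth and view an enlarged crop.

```bash
python3 - <<'E'
from h import *
z=dict(np.load('scene0.npz')); P=pts(z['d'],z)
for n,(u,v) in dict(cA1=(262,181),cA2=(232,207),cAm=(247,195),cB1=(252,260),cB2=(241,298),plTop=(322,217),plL=(282,237),plR=(387,281),plB=(347,298),sel=(350,252),block=(326,180),tub=(454,275),violet=(398,352),bench=(200,300),bartop=(331,213),post=(362,237)).items():
    print(n,np.round(P[v,u],3))
c=cv2.resize(z['p'][160:310,210:410],None,fx=4,fy=4,interpolation=cv2.INTER_CUBIC); cv2.imwrite('pics/c1.png',c[...,::-1])
E
```

```text
cA1 [0.536 0.272 0.022]
cA2 [0.418 0.214 0.021]
cAm [0.474 0.241 0.019]
cB1 [0.373 0.017 0.019]
cB2 [ 0.304 -0.064  0.012]
plTop [0.593 0.064 0.012]
plL [0.471 0.053 0.013]
plR [ 0.598 -0.187 -0.001]
plB [ 0.491 -0.184  0.008]
sel [ 0.531 -0.135  0.081]
block [0.685 0.183 0.02 ]
tub [ 0.692 -0.285  0.05 ]
violet [ 0.458 -0.376  0.071]
bench [ 0.233 -0.01  -0.001]
bartop [ 0.568 -0.01   0.086]
post [ 0.639 -0.042  0.001]
```

View pics/c1.png

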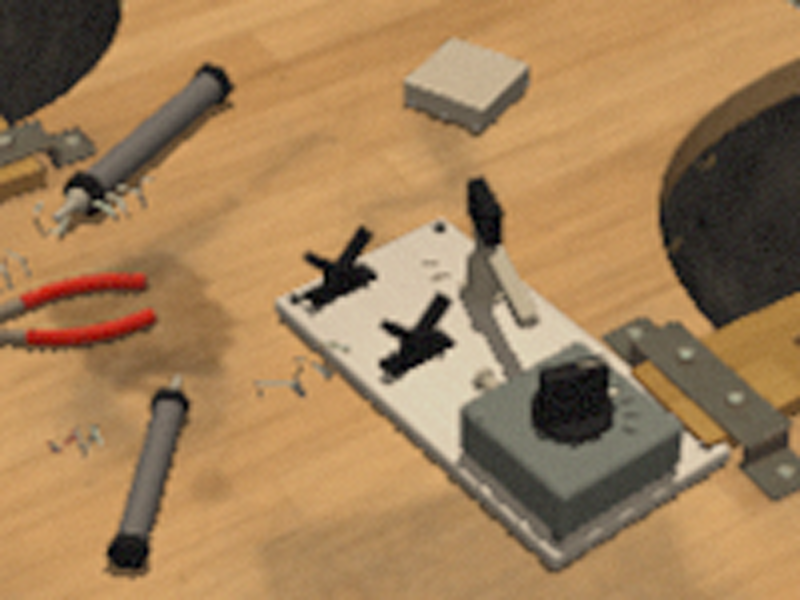

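The enlarged crop shows the larger cartridge from (75,205), where its nozzle end is, to (215,80). The smaller one lies below it at (150,470). The dispenser's V rests are at (335,270) and (420,340), the clamp bar is swung aside, and the knob is at (572,390). Next I'll fit the geometry.

```bash
cat >> h.py <<'E'
def rect(q):
    r=cv2.minAreaRect((q*1000).astype(np.float32)); return np.round(r[0],1),np.round(r[1],1),round(r[2],2)
E
python3 - <<'E'
from h import *
for n in ['scene','side']:
    z=dict(np.load(n+'0.npz')); P=pts(z['d'],z); p=z['p'].astype(int); hsv=cv2.cvtColor(z['p'],cv2.COLOR_RGB2HSV)
    X,Y,Z=P[...,0],P[...,1],P[...,2]
    roi=(X>.4)&(X<.72)&(Y>-.25)&(Y<.13)
    m=(roi&(hsv[...,1]<50)&(hsv[...,2]>120)&(Z<.03)).astype(np.uint8)
    k,l,st,_=cv2.connectedComponentsWithStats(m); j=1+np.argmax(st[1:,4]); v,u=np.nonzero(l==j)
    print(n,'plate',rect(plane(z,u,v,.012)[:,:2]), np.median(Z[l==j]))
    m=roi&(Z>.04)&(Z<.05)&(abs(X-.53)<.1)&(Y<-.05); 
    m=roi&(abs(Z-.046)<.006)&(hsv[...,1]<60)&(Y<-.06); print('housing top',rect(P[m][:,:2]),m.sum())
    m=roi&(Z>.06)&(Y<-.06)&(hsv[...,2]<80); print('ridge',P[m].mean(0),rect(P[m][:,:2]),m.sum())
    m=roi&(Z>.06)&(Y>-.06); print('bar/wing',P[m].mean(0),rect(P[m][:,:2]),m.sum(),P[m][:,2].max())
    # cartridges
    for a,(x,y) in dict(A=(.475,.243),B=(.338,-.024)).items():
        m=(np.hypot(X-x,Y-y)<.12)&(Z>.008)&(Z<.035)&(hsv[...,1]<70)
        k,l,st,_=cv2.connectedComponentsWithStats(m.astype(np.uint8)); j=1+np.argmax(st[1:,4]); M=l==j
        print(a,rect(P[M][:,:2]),M.sum(),Z[M].max())
E
```

```text
scene plate (array([518.8, -40.6]), array([ 87.5, 146.9]), 4.8) 0.0126071982310334
housing top (array([ 537.7, -131.3]), array([ 88.6, 102.2]), 2.96) 904
ridge [ 0.53460752 -0.13976904  0.07301   ] (array([ 536.7, -138.6]), array([13.4, 35.4]), 70.2) 162
bar/wing [ 0.57231705 -0.01020542  0.07413274] (array([570.8, -19.3]), array([81.3, 12.1]), 74.2) 166 0.08968954833766474
A (array([469.1, 239.8]), array([175.5,  34.1]), 25.17) 389 0.029150182527103663
B (array([346. , -14.5]), array([134.7,  18.4]), 52.12) 309 0.023450133587639366
side plate (array([542.8, -60.9]), array([130.7, 266.3]), 5.13) 0.012406410501028753
housing top (array([ 536.5, -123.9]), array([ 88. , 122.3]), 4.15) 775
ridge [ 0.53967123 -0.14330053  0.07229731] (array([ 537.9, -141.9]), array([11.9, 37.2]), 79.18) 127
bar/wing [ 0.57558354 -0.00874084  0.07381351] (array([571., -18.]), array([82.2, 15.5]), 73.88) 210 0.09050855789489753
A (array([473.2, 237.6]), array([164.8,  43.8]), 33.18) 412 0.028890932699139116
B (array([346.8, -18.4]), array([129.8,  19.1]), 51.78) 265 0.024087981414799287
```

```bash
python3 -m jog '0 0 -8.5 0 0 0 0;0 0 -8.5 0 0 0 0;0 0 -8.5 0 0 0 0;0 0 -8.5 0 0 0 0;0 0 -8.5 0 0 0 0'; python3 -m jog '0 0 -7.5 0 0 0 0;0 0 0 -1.1 -4.6 -.5 0;0 0 0 -1.1 -4.6 -.5 0;0 0 0 -1.1 -4.6 -.5 0;0 0 0 -1.1 -4.6 -.5 0'; python3 -m jog '0 0 0 -1.1 -4.6 -.5 0;0 0 0 -1.1 -4.6 -.5 0;0 0 0 -1.1 -4.6 -.5 0;0 0 0 -1.1 -4.6 -.5 0;0 0 0 0 0 0 0'
python3 - <<'E'
from h import *
s=sense();print(s['clock'],s['ee_pos'],s['ee_rot'],s['force'],s['joint_positions'])
i,p,d=snap('wrist');print(np.round(i['T'],3));cv2.imwrite('pics/w1.png',p[...,::-1]); np.savez('w1.npz',p=p,d=d,**i)
E
```

```text
clock: 0.6
ee_pos: [0.1773, 0.4938, 0.2189]
ee_rot: [-0.0, -0.2, 0.98, -0.0]
force: [-0.6, -0.4, 0.1]
width: 0.999
gripper_force: 0.0
clock: 1.1
ee_pos: [0.3088, 0.3558, 0.2392]
ee_rot: [-0.0, -0.261, 0.965, -0.0]
force: [0.4, 0.8, 0.1]
width: 1.002
gripper_force: 0.0
clock: 1.6
ee_pos: [0.442, 0.2168, 0.2593]
ee_rot: [0.0, -0.258, 0.966, -0.001]
force: [0.0, 0.3, -0.4]
width: 1.001
gripper_force: 0.0
1.6 [0.44195902 0.21681588 0.25926516] [ 2.59802159e-04 -2.57587001e-01  9.66254839e-01 -6.75596191e-04] [ 0.04895248  0.32567017 -0.42017152] [ 4.56973418e-01  6.71597467e-02 -1.76815254e-02  1.48570918e+00
 -1.42662401e-03 -6.40750956e-02]
[[-0.498 -0.823 -0.274  0.372]
 [ 0.867 -0.473 -0.155  0.178]
 [-0.002 -0.315  0.949  0.414]
 [ 0.     0.     0.     1.   ]]
```

View pics/w1.png

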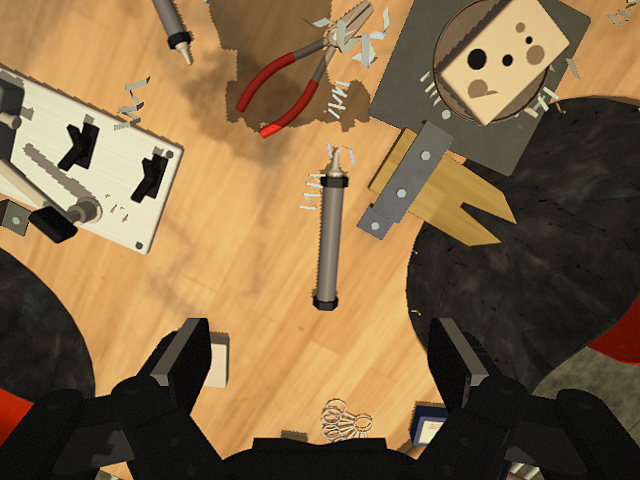

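The wrist view shows the large cartridge from its nozzle tip at (337,150) to its rear end at (325,303). The nozzle points up the picture, along tool +x. The dispenser is at the left. Next I'll measure the barrel axis.

```bash
cat > cart.py <<'E'
from h import *
def cart(z,c=(.471,.239)):
    P=pts(z['d'],z); X,Y,Z=P[...,0],P[...,1],P[...,2]
    hsv=cv2.cvtColor(z['p'],cv2.COLOR_RGB2HSV)
    M=(np.hypot(X-c[0],Y-c[1])<.11)&(Z>.007)&(Z<.04)&(hsv[...,1]<90)
    M=cv2.morphologyEx(M.astype(np.uint8),cv2.MORPH_OPEN,np.ones((5,5)))
    k,l,st,_=cv2.connectedComponentsWithStats(M); M=l==1+np.argmax(st[1:,4]); v,u=np.nonzero(M)
    q=plane(z,u,v,.013)[:,:2]; print('sil',rect(q),M.sum(),Z[M].max())
    B=M&(hsv[...,2]<55); v,u=np.nonzero(B); b=plane(z,u,v,.013)[:,:2]
    dk=cv2.connectedComponentsWithStats(B.astype(np.uint8)); print('black comps',[ (np.round(dk[3][j]),dk[2][j,4], np.round(plane(z,*map(np.array,dk[3][j]),.013)*1e3,1)) for j in range(1,dk[0]) if dk[2][j,4]>20])
if __name__=='__main__':
    cart(dict(np.load('w1.npz')))
    z=dict(np.load('w1.npz'))
    for uv in [(334,182),(325,303),(337,150)]: print(plane(z,np.array(uv[0]),np.array(uv[1]),.013))
E
python3 cart.py
```

```text
sil (array([474.8, 249.1]), array([174.2,  22.4]), 26.98) 2635 0.028129102609716405
black comps [(array([334., 180.]), np.int32(56), array([417.3, 221.4,  13. ])), (array([323., 304.]), np.int32(81), array([548.1, 283.3,  13. ]))]
[0.41873245 0.22218428 0.013     ]
[0.54517391 0.28474452 0.013     ]
[0.38891903 0.20816056 0.013     ]
```

```bash
python3 -m jog '0 0 3.3 0 0 0 0;0 0 0 -2.6 .6 3.5 0;0 0 0 -2.7 .7 3.5 0;0 0 0 0 0 3.5 0;0 0 0 0 0 3.5 0'; python3 -m jog '0 0 0 0 0 0 0'
python3 - <<'E'
from cart import *
s=sense();print(s['clock'],s['ee_pos'],s['ee_rot'])
i,p,d=snap('wrist');cv2.imwrite('pics/w2.png',p[...,::-1]); np.savez('w2.npz',p=p,d=d,**i)
cart(dict(np.load('w2.npz')),(.483,.252))
E
```

```text
clock: 2.15
ee_pos: [0.4792, 0.2575, 0.1173]
ee_rot: [-0.001, -0.234, 0.972, 0.0]
force: [0.1, 0.2, 0.3]
width: 1.001
gripper_force: 0.0
clock: 2.25
ee_pos: [0.4762, 0.2555, 0.1141]
ee_rot: [-0.005, -0.234, 0.972, -0.001]
force: [-1.0, 0.8, -0.0]
width: 1.002
gripper_force: 0.0
2.25 [0.47620035 0.25551874 0.11411188] [-0.00478833 -0.23387093  0.97225522 -0.00111394]
sil (array([473.1, 248.6]), array([182.6,  22. ]), 25.98) 6608 0.027874143990099437
black comps [(array([309., 147.]), np.int32(364), array([421.7, 221.5,  13. ])), (array([326., 175.]), np.int32(47), array([433. , 239.7,  13. ])), (array([309., 339.]), np.int32(312), array([550. , 285.4,  13. ]))]
```

View pics/w2.png

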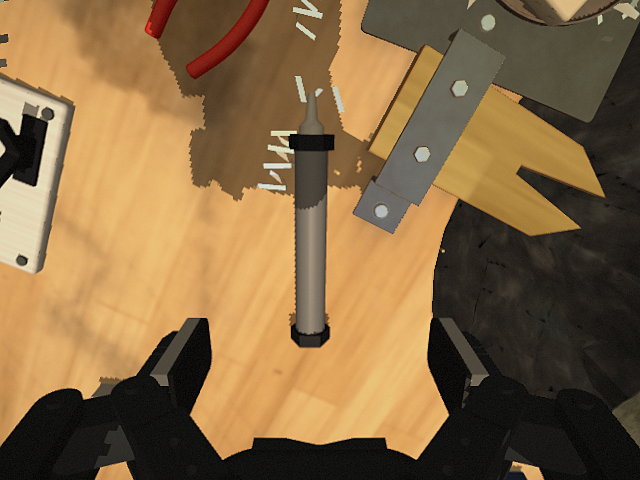

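The view shows the cartridge upright in the picture, with its collars at (309,147) and (309,339). That is slightly left of the finger centreline at column 320. The nozzle tip is at (311,95).

```bash
python3 -m jog '0 0 0 0 0 0 0;0 0 0 0 0 0 0'
python3 - <<'E'
from cart import *
from scipy.spatial.transform import Rotation as R
s=sense();q=np.array(s['ee_rot']);r=R.from_quat(q[[1,2,3,0]]);print(s['ee_pos'],np.round(r.as_matrix(),4).tolist())
i,p,d=snap('wrist'); np.savez('w2.npz',p=p,d=d,**i)
cart(dict(np.load('w2.npz')),(.483,.252))
m=r.as_matrix()
print(m.T@(np.array([.485,.2535,.022])-s['ee_pos']))
E
```

```text
clock: 2.5
ee_pos: [0.4811, 0.2571, 0.1219]
ee_rot: [0.002, -0.233, 0.972, 0.001]
force: [0.4, 0.1, 0.0]
width: 0.998
gripper_force: 0.0
[0.48112378 0.257063   0.12188976] [[-0.8912, -0.4536, 0.0033], [-0.4536, 0.8912, 0.0019], [-0.0038, 0.0002, -1.0]]
sil (array([473.1, 247.8]), array([181.9,  24. ]), 27.42) 6250 0.02806000510904763
black comps [(array([306., 132.]), np.int32(117), array([420.7, 217.8,  13. ])), (array([322., 138.]), np.int32(28), array([419.2, 229. ,  13. ])), (array([297., 170.]), np.int32(62), array([445.6, 223.2,  13. ])), (array([327., 170.]), np.int32(42), array([436.5, 241.4,  13. ])), (array([313., 326.]), np.int32(287), array([548.6, 287.7,  13. ]))]
[-0.00146086 -0.0049513   0.09989512]
```

```bash
python3 -m jog '0 0 0 -.1 -.4 2.5 0;0 0 0 0 0 2.5 0;0 0 0 0 0 2.5 0;0 0 0 0 0 1.6 0;0 0 0 0 0 .6 0'; python3 -m jog '0 0 0 0 0 0 120;0 0 0 0 0 0 200;0 0 0 0 0 0 255;0 0 0 0 0 0 255;0 0 0 0 0 0 255';python3 -m jog '0 0 0 0 0 0 255;0 0 0 0 0 0 255;0 0 0 0 0 0 255'
```

```text
clock: 3.05
ee_pos: [0.4827, 0.2528, 0.0221]
ee_rot: [-0.0, -0.233, 0.973, -0.0]
force: [-0.2, 0.2, 0.5]
width: 0.998
gripper_force: 0.0
clock: 3.55
ee_pos: [0.4832, 0.2532, 0.023]
ee_rot: [0.0, -0.233, 0.972, 0.0]
force: [0.0, -0.4, -1.1]
width: 0.138
gripper_force: 0.0
clock: 3.85
ee_pos: [0.4829, 0.253, 0.0224]
ee_rot: [-0.0, -0.233, 0.972, -0.0]
force: [1.1, 0.1, 0.2]
width: -0.003
gripper_force: 0.0
```

```bash
python3 - <<'E'
from cart import *
i,p,d=snap('wrist'); np.savez('w3.npz',p=p,d=d,**i); 
j,p2,d2=snap('scene'); np.savez('s3.npz',p=p2,d=d2,**j)
c=cv2.resize(p2[150:250,190:310],(480,400),interpolation=cv2.INTER_CUBIC); o=np.zeros((480,1120,3),np.uint8);o[:,:640]=p;o[:400,640:]=c
cv2.imwrite('pics/w3.png',cv2.resize(o,(798,342))[...,::-1])
E
```

```text
(no output)
```

View pics/w3.png

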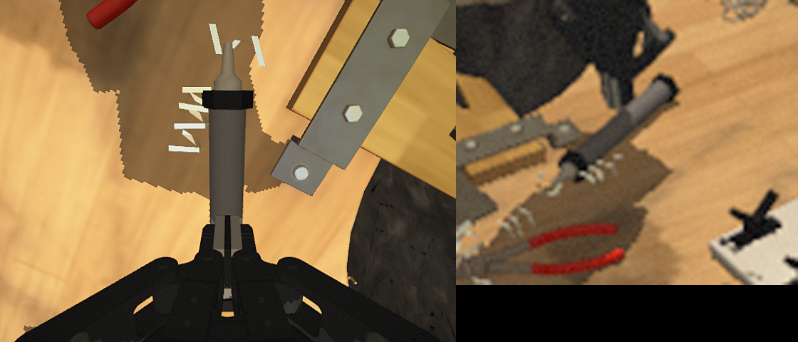

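The wrist half of the composite shows the barrel centred and passing under the closed fingers. The scene half shows the fingertips at about (616,105), apparently above the barrel at (620,122). I'll check the heights.

```bash
python3 - <<'E'
from cart import *
for n in ['s3','w3']:
    z=dict(np.load(n+'.npz')); P=pts(z['d'],z)
    if n=='s3':
        for v in range(180,194,1):
            print(v,[tuple(int(t) for t in np.round(P[v,u]*1e3)) for u in range(236,252,3)])
        m=(abs(P[...,0]-.483)<.09)&(abs(P[...,1]-.25)<.07)
    else:
        for v in range(290,420,16): print(v,[tuple(int(t) for t in np.round(P[v,u]*1e3)) for u in (290,300,306,318,332,340)])
E
```

```text
180 [(489, 341, 3), (497, 337, 2), (471, 252, 62), (477, 248, 62), (483, 243, 62), (491, 243, 59)]
181 [(488, 338, 2), (495, 335, 1), (475, 263, 51), (475, 244, 62), (482, 241, 61), (492, 244, 55)]
182 [(485, 333, 2), (493, 331, 1), (474, 263, 48), (476, 248, 56), (481, 240, 58), (491, 243, 53)]
183 [(484, 330, 1), (490, 325, 2), (472, 258, 48), (475, 245, 55), (485, 249, 49), (491, 245, 49)]
184 [(482, 326, 1), (489, 324, -1), (472, 260, 44), (475, 245, 52), (481, 242, 51), (490, 242, 48)]
185 [(479, 321, 2), (487, 317, 1), (494, 315, -1), (475, 248, 47), (482, 245, 46), (489, 240, 46)]
186 [(477, 317, 2), (483, 310, 3), (493, 312, -1), (474, 246, 45), (480, 240, 46), (499, 265, 24)]
187 [(475, 313, 1), (482, 307, 2), (487, 299, 5), (475, 249, 40), (482, 247, 38), (497, 261, 24)]
188 [(473, 308, 2), (480, 304, 2), (487, 301, 0), (491, 289, 6), (482, 248, 35), (493, 253, 27)]
189 [(470, 302, 3), (478, 299, 2), (486, 299, -1), (493, 293, 0), (487, 259, 22), (493, 254, 23)]
190 [(470, 303, -1), (476, 295, 2), (483, 291, 1), (490, 288, 0), (484, 254, 23), (492, 253, 21)]
191 [(467, 295,
[... 493 characters left out ...]
41, 47), (480, 245, 48), (476, 245, 54), (474, 249, 54), (471, 253, 55), (473, 258, 47)]
338 [(482, 242, 59), (476, 244, 66), (475, 245, 66), (474, 249, 65), (471, 253, 65), (473, 258, 59)]
354 [(475, 240, 77), (474, 243, 77), (474, 245, 76), (475, 250, 71), (470, 252, 77), (469, 254, 77)]
370 [(476, 241, 84), (475, 244, 83), (475, 246, 83), (480, 253, 72), (471, 252, 84), (470, 255, 83)]
386 [(476, 242, 90), (475, 244, 91), (474, 246, 90), (486, 256, 72), (471, 252, 91), (470, 254, 91)]
402 [(471, 240, 103), (470, 243, 102), (475, 246, 96), (492, 259, 72), (471, 252, 97), (466, 251, 102)]
418 [(471, 241, 108), (472, 244, 106), (490, 253, 84), (538, 282, 24), (486, 260, 84), (466, 251, 108)]
```

```bash
python3 - <<'E'
from cart import *
for n in ['w2','w1']:
    z=dict(np.load(n+'.npz')); P=pts(z['d'],z)
    for v in range(316,400,12): print(v,[tuple(int(t) for t in np.round(P[v,u]*1e3)) for u in (185,195,203,208,434,440,450,460)])
E
```

```text
316 [(596, 193, 0), (592, 200, 0), (589, 206, 0), (587, 210, -1), (521, 404, -53), (409, 221, 276), (520, 430, -73), (520, 449, -88)]
328 [(493, 211, 158), (491, 214, 159), (494, 217, 153), (497, 218, 147), (455, 293, 152), (452, 292, 158), (450, 294, 159), (530, 454, -82)]
340 [(492, 213, 166), (492, 216, 163), (497, 218, 154), (501, 220, 149), (459, 295, 153), (456, 293, 160), (451, 292, 167), (450, 296, 165)]
352 [(491, 215, 173), (496, 218, 164), (500, 220, 158), (504, 222, 151), (462, 296, 156), (458, 294, 163), (454, 292, 171), (451, 293, 173)]
364 [(495, 217, 173), (499, 220, 166), (504, 222, 159), (508, 224, 152), (466, 298, 158), (463, 297, 163), (457, 293, 172), (452, 291, 179)]
376 [(498, 219, 175), (503, 221, 167), (508, 224, 159), (642, 232, 0), (470, 300, 159), (466, 298, 164), (460, 295, 174), (455, 293, 180)]
388 [(502, 220, 176), (506, 223, 169), (656, 232, 0), (654, 236, 0), (564, 415, 0), (470, 300, 166), (464, 297, 174), (459, 295, 181)]
316 [(652, 148, 0), (646, 159, 0), (640, 168, 2), (638, 173, 0), (527, 463, -89), (526, 478, -100), (523, 500, -115), (518, 521, -126)]
328 [(455, 172, 298), (455, 175, 295), (456, 177, 291), (460, 179, 284), (414, 251, 290), (411, 250, 295), (410, 253, 295), (532, 527, -115)]
340 [(455, 174, 304), (456, 177, 300), (460, 179, 292), (463, 181, 287), (418, 254, 290), (415, 252, 297), (410, 250, 304), (409, 253, 304)]
352 [(455, 176, 310), (459, 179, 301), (464, 181, 294), (467, 183, 288), (422, 257, 291), (418, 253, 300), (413, 251, 308), (410, 252, 310)]
364 [(458, 178, 311), (463, 181, 303), (468, 183, 295), (470, 185, 291), (425, 258, 294), (421, 255, 301), (416, 253, 309), (412, 250, 316)]
376 [(460, 179, 313), (466, 182, 305), (472, 185, 296), (703, 208, 19), (429, 259, 296), (425, 257, 302), (419, 254, 311), (415, 252, 317)]
388 [(372, 178, 414), (469, 184, 306), (739, 212, 1), (735, 217, 1), (587, 475, 1), (429, 260, 303), (422, 256, 312), (417, 253, 320)]
```

The depths from both cameras agree: the fingertips really stand about 33 mm farther back along tool z than the stated TCP implies, while the sideways position is right. I'll apply that offset, reopen, go 3.1 cm lower and watch the force.

```bash
python3 -m jog '0 0 0 0 0 0 0;0 0 0 0 0 0 0;0 0 0 0 0 0 0;0 0 0 0 0 0 0;0 0 0 0 0 0 0'; python3 -m jog '0 0 0 0 0 0 0;0 0 0 0 0 1 0;0 0 0 0 0 1 0;0 0 0 0 0 1.0 0;0 0 0 0 0 0 0';python3 -m jog '0 0 0 0 0 0 100;0 0 0 0 0 0 140;0 0 0 0 0 0 180;0 0 0 0 0 0 220;0 0 0 0 0 0 255';python3 -m jog '0 0 0 0 0 0 255;0 0 0 0 0 0 255'
```

```text
clock: 4.45
ee_pos: [0.4829, 0.253, 0.0224]
ee_rot: [-0.0, -0.233, 0.972, -0.0]
force: [-0.8, 0.3, -1.1]
width: 0.847
gripper_force: 0.0
clock: 4.95
ee_pos: [0.4814, 0.2522, -0.0099]
ee_rot: [-0.002, -0.233, 0.972, -0.0]
force: [-0.2, -0.2, -0.1]
width: 0.998
gripper_force: 0.0
clock: 5.45
ee_pos: [0.4833, 0.2532, -0.007]
ee_rot: [0.001, -0.233, 0.972, 0.0]
force: [0.1, -0.3, 1.8]
width: 0.235
gripper_force: 58.6
clock: 5.65
ee_pos: [0.4832, 0.2532, -0.007]
ee_rot: [0.0, -0.233, 0.972, 0.0]
force: [-0.7, -0.4, 6.3]
width: 0.229
gripper_force: 58.8
```

```bash
python3 -m jog '0 0 0 0 0 -1 255;0 0 0 0 0 -1.5 255;0 0 0 0 0 -2 255;0 0 0 0 0 -2 255;0 0 0 0 0 -1.5 255';python3 -m jog '0 0 0 0 0 -1 255;0 0 0 0 0 0 255;0 0 0 0 0 0 255'
python3 - <<'E'
from cart import *
i,p,d=snap('wrist'); np.savez('w4.npz',p=p,d=d,**i); cv2.imwrite('pics/w4.png',p[...,::-1]); print(sense()['ee_pos'])
P=pts(d,i)
for v in (100,140,180,220,260,280,290,300,310,320,340): print(v,[tuple(int(t) for t in np.round(P[v,u]*1e3)) for u in (280,290,300,310,320,330,340,350,360)])
E
```

```text
clock: 6.15
ee_pos: [0.483, 0.253, 0.0738]
ee_rot: [0.0, -0.233, 0.972, 0.0]
force: [0.7, 0.3, -2.0]
width: 0.23
gripper_force: 58.7
clock: 6.45
ee_pos: [0.4827, 0.2529, 0.0819]
ee_rot: [-0.0, -0.233, 0.972, -0.0]
force: [-0.5, 0.2, -1.5]
width: 0.235
gripper_force: 58.7
[0.48235022 0.25272309 0.0814963 ]
100 [(411, 192, -1), (409, 197, 0), (406, 203, 0), (407, 212, 104), (405, 215, 107), (404, 218, 106), (395, 223, -1), (393, 228, 1), (390, 234, 0)]
140 [(423, 209, 106), (421, 212, 112), (419, 215, 114), (417, 218, 117), (416, 221, 115), (415, 223, 115), (413, 226, 114), (412, 229, 111), (410, 233, 105)]
180 [(454, 212, -2), (433, 218, 105), (431, 221, 110), (429, 223, 113), (427, 226, 112), (426, 229, 112), (425, 232, 110), (424, 236, 105), (431, 256, 0)]
220 [(477, 223, -1), (446, 224, 105), (443, 227, 110), (441, 230, 111), (439, 232, 114), (438, 235, 112), (437, 239, 111), (436, 243, 105), (453, 268, 1)]
260 [(501, 235, 1), (499, 240, 0), (456, 233, 109), (454, 236, 113), (452, 239, 114), (450, 242, 113), (450, 246, 110), (481, 276, -1), (477, 282, 0)]
280 [(514, 241, 0), (511, 
[... 199 characters left out ...]
244, 114), (461, 247, 112), (460, 251, 110), (500, 286, 0), (497, 292, 0)]
300 [(528, 247, 0), (525, 253, -1), (470, 240, 110), (467, 243, 113), (465, 246, 113), (464, 249, 113), (464, 253, 110), (506, 290, -1), (503, 296, 1)]
310 [(480, 236, 105), (478, 239, 105), (474, 242, 110), (471, 245, 112), (469, 248, 113), (468, 251, 113), (467, 255, 109), (468, 260, 103), (466, 263, 106)]
320 [(480, 236, 112), (478, 240, 113), (478, 244, 110), (475, 246, 112), (473, 250, 112), (471, 253, 113), (471, 257, 110), (468, 259, 113), (466, 263, 113)]
340 [(478, 237, 127), (478, 241, 125), (485, 247, 110), (482, 250, 112), (480, 253, 113), (479, 257, 112), (479, 261, 109), (469, 259, 125), (467, 262, 125)]
```

View pics/w4.png

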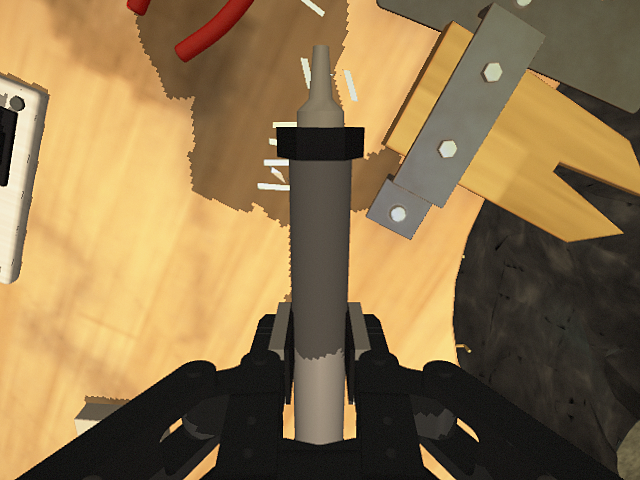

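The cartridge is held level and centred, with its front collar at (320,142) and the barrel running down between the pads. Its axis is 20 mm above the reported TCP. Next I'll turn it and carry it over to the cradle.

```bash
python3 -m jog '0 0 8.5 0 0 0 255;0 0 8.5 0 0 -.4 255;0 0 8.5 0 0 -.4 255;0 0 8.5 0 0 -.4 255;0 0 8.5 0 0 0 255'; python3 -m jog '0 0 8.5 0 0 0 255;0 0 8.5 0 0 0 255;0 0 8.5 0 0 0 255;0 0 8.5 0 0 0 255;0 0 8.5 0 0 0 255';python3 -m jog '0 0 8.5 0 0 0 255;0 0 8.5 0 0 0 255;0 0 8.5 0 0 0 255;0 0 1.5 0 0 0 255;0 0 0 -2 0 0 255';python3 -m jog '0 0 0 -3.5 0 0 255;0 0 0 -3.5 .2 0 255;0 0 0 -3.5 .3 0 255;0 0 0 -3.5 0 0 255;0 0 0 -3.5 0 0 255';python3 -m jog '0 0 0 -3 0 0 255;0 0 0 -2 0 0 255;0 0 0 0 0 0 255;0 0 0 0 0 0 255;0 0 0 0 0 0 255'
cat > st.py <<'E'
from h import *
from scipy.spatial.transform import Rotation as R
def st():
    s=sense();q=np.array(s['ee_rot']);m=R.from_quat(q[[1,2,3,0]]).as_matrix()
    print(s['clock'],np.round(np.array(s['ee_pos'])*1e3,1),'xdeg',np.degrees(np.arctan2(m[1,0],m[0,0])),'tilt',m[:2,2],'j6',s['joint_positions'][5],'w',s['width']); return s,m
E
python3 - <<'E'
from st import *
st()
i,p,d=snap('wrist'); np.savez('w5.npz',p=p,d=d,**i); cv2.imwrite('pics/w5.png',p[...,::-1])
E
```

```text
clock: 7.0
ee_pos: [0.4826, 0.2528, 0.0937]
ee_rot: [-0.0, 0.138, 0.99, -0.0]
force: [0.5, 0.0, 0.0]
width: 0.234
gripper_force: 58.6
clock: 7.5
ee_pos: [0.4822, 0.2526, 0.0931]
ee_rot: [-0.001, 0.488, 0.873, -0.001]
force: [0.1, -0.1, -1.2]
width: 0.23
gripper_force: 58.7
clock: 8.0
ee_pos: [0.4842, 0.2341, 0.0934]
ee_rot: [-0.0, 0.674, 0.739, -0.0]
force: [-0.0, -1.1, -1.9]
width: 0.23
gripper_force: 58.7
clock: 8.5
ee_pos: [0.5043, 0.0578, 0.0938]
ee_rot: [-0.0, 0.675, 0.738, -0.0]
force: [1.2, -0.7, -2.1]
width: 0.23
gripper_force: 58.7
clock: 9.0
ee_pos: [0.5087, 0.01, 0.0941]
ee_rot: [-0.0, 0.675, 0.738, -0.0]
force: [-0.5, -0.4, -1.1]
width: 0.229
gripper_force: 58.7
9.0 [508.7  10.   94.1] xdeg 95.03938852652689 tilt [-0.00063027  0.00030083] j6 1.5023628432531455 w 0.22944508055075136
```

View pics/w5.png

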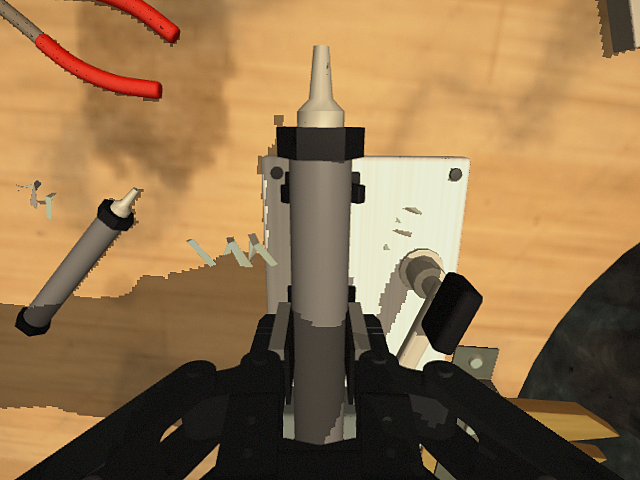

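The picture shows the held cartridge over the cradle. The far V's arm tops are at (287,187) and (358,187), and the barrel is centred at column 320. The clamp wing is at (455,312). Next I'll measure the V's sideways centre and the finger clearance to the wing.

```bash
python3 - <<'E'
from st import *
s,m=st(); z=dict(np.load('w5.npz')); P=pts(z['d'],z); L=(P-np.array(s['ee_pos']))@m*1e3; Z=P[...,2]*1e3
hsv=cv2.cvtColor(z['p'],cv2.COLOR_RGB2HSV)
for v in (180,187,194,290): print(v,[(u,*[int(t) for t in L[v,u]],int(Z[v,u])) for u in (282,285,288,291,354,357,360,363)])
# V arm tops
vv,uu=np.mgrid[0:480,0:640]
for a in [(275,298,172,204),(350,372,172,204),(275,300,283,300)]:
    M=(uu>=a[0])&(uu<=a[1])&(vv>=a[2])&(vv<=a[3])&(abs(Z-47)<6)&(hsv[...,2]<70); print(M.sum(), L[M].min(0).round(1) if M.any() else '',L[M].max(0).round(1) if M.any() else '')
r=rect
# wing & plate
M=(uu>400)&(Z>55)&(Z<95)&(hsv[...,2]<70)&(abs(L[...,1])>55)&(vv<360); print('wing',L[M].mean(0),L[M].min(0),L[M].max(0))
M=(abs(Z-12)<5)&(hsv[...,1]<40)&(hsv[...,2]>110)&(vv<300);v,u=np.nonzero(M);print('plate',rect(plane(z,u,v,.012)[:,:2]))
M=(uu>375)&(hsv[...,2]<60)&(Z>96)&(vv>300)
for lo in range(10,80,10):
    K=M&(L[...,1]>lo)&(L[...,1]<lo+10); print(lo,K.sum(),Z[K].min() if K.any() else '')
E
```

```text
9.05 [508.8  10.2  94.2] xdeg 95.05428664646209 tilt [-0.0004452   0.00023873] j6 1.5024641053794512 w 0.2319917370257542
180 [(282, 46, -22, 82, 11), (285, 46, -20, 79, 14), (288, 46, -18, 78, 15), (291, 62, -9, -24, 118), (354, 47, 21, 77, 16), (357, 46, 23, 79, 14), (360, 46, 25, 82, 11), (363, 46, 27, 83, 10)]
187 [(282, 47, -19, 48, 45), (285, 47, -17, 46, 47), (288, 48, -15, 45, 48), (291, 59, -9, -24, 118), (354, 47, 19, 48, 45), (357, 48, 20, 45, 48), (360, 47, 22, 47, 46), (363, 47, 23, 47, 46)]
194 [(282, 43, -19, 48, 45), (285, 44, -17, 46, 47), (288, 44, -16, 46, 47), (291, 57, -9, -23, 117), (354, 44, 19, 46, 47), (357, 44, 20, 45, 48), (360, 44, 22, 46, 47), (363, 43, 23, 48, 45)]
290 [(282, -28, -24, 81, 12), (285, -28, -22, 81, 12), (288, -26, -20, 78, 15), (291, -26, -18, 78, 15), (354, -26, 23, 78, 15), (357, -28, 26, 82, 12), (360, -27, 28, 81, 12), (363, -27, 30, 81, 12)]
170 [ 39.1 -20.2  44.6] [ 49.4 -15.3  51.8]
240 [39.3 17.7 44.9] [49.2 24.8 52.8]
0  
wing [-9.12649864 65.60543517 14.35787425] [-38.47246284  55.44454467   5.30392699] [ 6.14554482 77.96070925 39.11101916]
plate (array([460.8,  19.3]), array([279.4,  96. ]), 4.89)
10 3609 134.85724802889936
20 2155 114.1194563056136
30 4593 147.94640168213158
40 5970 151.69843776704334
50 2211 169.5287264848075
60 142 187.71293932956334
70 0
```

```bash
python3 -m jog '0 0 0 .3 .2 1 255;0 0 0 0 0 2 255;0 0 0 0 0 1.5 255;0 0 0 0 0 1 255;0 0 0 0 0 0 255'; python3 -m jog '0 0 0 0 0 .5 255;0 0 0 0 0 .4 255;0 0 0 0 0 .3 255;0 0 0 0 0 0 255;0 0 0 0 0 0 255'
```

```text
clock: 9.55
ee_pos: [0.5094, 0.0131, 0.0375]
ee_rot: [-0.001, 0.676, 0.737, -0.001]
force: [-0.8, -0.4, -2.0]
width: 0.233
gripper_force: 58.8
clock: 10.05
ee_pos: [0.5108, 0.0124, 0.0276]
ee_rot: [0.0, 0.676, 0.737, 0.0]
force: [-0.7, -0.6, -1.1]
width: 0.229
gripper_force: 58.8
```

```bash
python3 -m jog '0 0 0 0 0 .2 255;0 0 0 0 0 .1 255;0 0 0 0 0 0 255'; python3 -m jog '0 0 0 0 0 .1 255;0 0 0 0 0 0 255';  python3 - <<'E'
from st import *
s,m=st(); i,p,d=snap('wrist'); P=pts(d,i); L=(P-np.array(s['ee_pos']))@m*1e3
np.savez('w6.npz',p=p,d=d,**i)
for v in range(100,320,25): print(v,[(int(L[v,u,0]),int(L[v,u,1]),int(1e3*P[v,u,2])) for u in (270,285,320,355,370)])
E
```

```text
clock: 10.35
ee_pos: [0.511, 0.0124, 0.0257]
ee_rot: [0.0, 0.676, 0.737, 0.0]
force: [-3.6, -0.3, 8.6]
width: 0.232
gripper_force: 60.0
clock: 10.55
ee_pos: [0.511, 0.0124, 0.0255]
ee_rot: [0.001, 0.676, 0.737, 0.001]
force: [-7.0, -0.5, 14.7]
width: 0.231
gripper_force: 60.7
10.55 [511.   12.4  25.5] xdeg 94.93843021525716 tilt [1.76884119e-03 1.41190984e-05] j6 1.508951163540772 w 0.23063904752766481
100 [(90, -21, 0), (90, -14, 0), (88, 0, 50), (90, 16, -1), (90, 23, 0)]
125 [(79, -21, 1), (79, -14, -1), (80, 0, 52), (79, 16, 0), (79, 23, 0)]
150 [(68, -22, 0), (72, -10, 52), (73, 0, 57), (72, 12, 50), (68, 23, 0)]
175 [(58, -21, 9), (58, -14, 9), (65, 0, 57), (58, 16, 9), (58, 23, 9)]
200 [(48, -20, 15), (48, -14, 15), (57, 0, 57), (48, 16, 15), (48, 23, 12)]
225 [(45, -17, 46), (44, -12, 41), (48, 0, 55), (44, 13, 43), (46, 18, 48)]
250 [(24, -22, 12), (24, -15, 11), (39, 0, 55), (23, 17, 10), (24, 24, 12)]
275 [(11, -22, 12), (12, -15, 12), (30, 0, 55), (11, 17, 12), (11, 24, 11)]
300 [(-1, -23, 11), (-1, -16, 11), (21, 0, 57), (-1, 18, 12), (-1, 25, 11)]
```

It is seated: the barrel top measures 55–57 mm and contact shows in the force. I'll release to a partial opening and rise.

```bash
python3 -m jog '0 0 0 0 0 0 150;0 0 0 0 0 0 150;0 0 0 0 0 0 150;0 0 0 0 0 -.5 150;0 0 0 0 0 -1 150'; python3 -m jog '0 0 0 0 0 -2 150;0 0 0 0 0 -2 150;0 0 0 0 0 -3 100;0 0 0 -1.5 0 -3 100;0 0 0 -1.5 0 0 100';python3 -m jog '0 0 0 -2 1 0 100;0 0 0 -2 0 0 100;0 0 0 0 0 0 100;0 0 0 0 0 0 100'; python3 - <<'E'
from st import *
s,m=st()
i,p,d=snap('wrist'); np.savez('w7.npz',p=p,d=d,**i); cv2.imwrite('pics/w7.png',p[...,::-1])
E
```

```text
clock: 11.1
ee_pos: [0.5101, 0.0125, 0.0381]
ee_rot: [-0.001, 0.676, 0.737, -0.001]
force: [-0.2, 0.6, -0.9]
width: 0.411
gripper_force: 0.0
clock: 11.6
ee_pos: [0.5159, -0.0176, 0.1435]
ee_rot: [0.003, 0.676, 0.737, 0.003]
force: [1.3, -0.5, 0.7]
width: 0.609
gripper_force: 0.0
clock: 12.0
ee_pos: [0.5265, -0.0567, 0.1382]
ee_rot: [-0.0, 0.676, 0.737, -0.0]
force: [0.7, -0.1, 0.2]
width: 0.609
gripper_force: 0.0
12.0 [526.5 -56.7 138.2] xdeg 94.87718214460428 tilt [-0.00057678  0.0004047 ] j6 1.378257859615117 w 0.6090740447300249
```

View pics/w7.png

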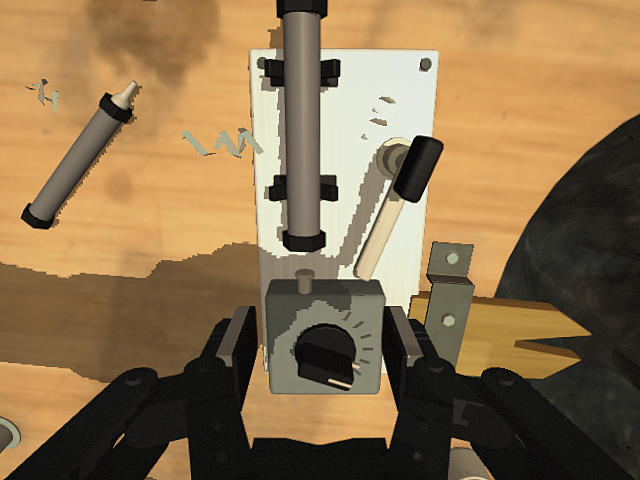

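The cartridge lies across both Vs at columns 285–320 with its nozzle away from the housing. The wing is at (418,168) with the bar tip at (360,275), and the knob is at (325,360) with its pointer at the lower right. Next I'll measure the wing and ridge.

```bash
python3 - <<'E'
from st import *
s,m=st(); z=dict(np.load('w7.npz')); P=pts(z['d'],z); Z=P[...,2]*1e3; hsv=cv2.cvtColor(z['p'],cv2.COLOR_RGB2HSV)
vv,uu=np.mgrid[0:480,0:640]
def fit(name,box,lo,hi,dark=True):
    M=(uu>=box[0])&(uu<=box[1])&(vv>=box[2])&(vv<=box[3])&(Z>lo)&(Z<hi)
    if dark: M&=hsv[...,2]<70
    print(name,M.sum(),rect(P[M][:,:2]),np.percentile(Z[M],[5,50,95]).round(1)); return M
fit('wing top',(385,450,125,215),82,94)
fit('bar',(345,450,125,285),52,68,False)
fit('ridge top',(290,365,320,400),76,86)
fit('cart barrel',(270,330,30,230),48,62,False)
fit('housing',(260,390,275,400),42,50,False)
fit('V far',(262,342,55,90),42,52);fit('V near',(262,342,170,205),42,52)
E
```

```text
12.05 [526.4 -56.2 138.2] xdeg 94.92034877739397 tilt [-0.00056388  0.00040801] j6 1.3782783613720004 w 0.6087160748864816
wing top 1426 (array([577. ,   4.2]), array([35.4, 11.7]), 73.74) [83.9 86.5 87.8]
bar 2083 (array([568.8, -25.5]), array([97.4, 12.5]), 74.35) [54.9 59.6 63.5]
ridge top 861 (array([ 538.3, -136.1]), array([12.7, 37.6]), 76.83) [76.9 80.4 81.6]
cart barrel 6864 (array([506.3,  14. ]), array([ 31.6, 120.3]), 3.65) [49.5 54.4 56.4]
housing 8472 (array([ 537.4, -128.9]), array([ 87.6, 103.3]), 4.64) [43.8 45.8 46.9]
V far 670 (array([507.4,  52.4]), array([45.2, 19.2]), 12.95) [42.6 46.1 48.7]
V near 511 (array([512.8, -17.1]), array([44.8, 22.6]), 5.4) [42.5 45.9 48.4]
```

```bash
python3 -m jog '0 0 -8.5 0 0 0 140;0 0 -8.5 0 0 0 140;0 0 -8.5 0 0 0 140;0 0 -8.5 0 0 0 140;0 0 -8.5 0 0 0 140' >/dev/null;  python3 -m jog '0 0 -8.5 0 0 0 140;0 0 -8.5 0 0 0 140;0 0 -8.5 0 0 0 140;0 0 -8.5 0 0 0 140;0 0 -8.5 0 0 0 140' >/dev/null;  python3 -m jog '0 0 -8.5 0 0 0 140;0 0 -8.5 0 0 0 140;0 0 -8.5 0 0 0 140;0 0 -8.5 0 0 0 140;0 0 -8.5 0 0 0 140' >/dev/null;  python3 -m jog '0 0 -8.5 0 0 0 140;0 0 -8.5 0 0 0 140;0 0 -8.5 0 0 0 140;0 0 -6 0 0 0 140;0 0 0 -2.5 -1.2 0 140' ;  python3 -m jog '0 0 0 -2.5 -1 0 140;0 0 0 -2.1 -1 1 140;0 0 0 0 0 1 140;0 0 0 0 0 0 140;0 0 0 0 0 0 140';python3 - <<'E'
from st import *
s,m=st(); i,p,d=snap('wrist'); np.savez('w8.npz',p=p,d=d,**i); cv2.imwrite('pics/w8.png',p[...,::-1])
P=pts(d,i); Z=P[...,2]*1e3; L=(P-np.array(s['ee_pos']))@m*1e3; hsv=cv2.cvtColor(p,cv2.COLOR_RGB2HSV)
M=(Z>50)&(Z<68)&(hsv[...,2]>80)&(abs(L[...,1])<40)&(L[...,0]>0); print('bar',M.sum(),rect(P[M][:,:2]),L[M].mean(0))
M=(Z>80)&(Z<94)&(hsv[...,2]<70)&(abs(L[...,1])<30); print('wing',M.sum(),rect(P[M][:,:2]) if M.sum()>4 else '', L[M].min(0),L[M].max(0))
E
```

```text
clock: 14.05
ee_pos: [0.5438, -0.036, 0.1387]
ee_rot: [-0.0, -0.602, 0.799, 0.0]
force: [0.4, 0.1, -0.2]
width: 0.449
gripper_force: 0.0
clock: 14.55
ee_pos: [0.5762, 0.003, 0.1181]
ee_rot: [-0.001, -0.602, 0.799, 0.0]
force: [-0.6, -0.2, 0.6]
width: 0.454
gripper_force: 0.0
14.55 [576.2   3.  118.1] xdeg -106.04155056367446 tilt [-0.00139416 -0.00018774] j6 -1.285597550425044 w 0.45412595154773894
bar 2387 (array([547.3, -67.5]), array([121.9,  45.1]), 81.09) [48.75303404 -1.16082043 58.5228082 ]
wing 1334 (array([577.2,   3.4]), array([35.7, 11.5]), 74.47) [-18.56028313  -6.7706564   29.22148117] [17.16328976  4.75132101 37.99525868]
```

View pics/w8.png

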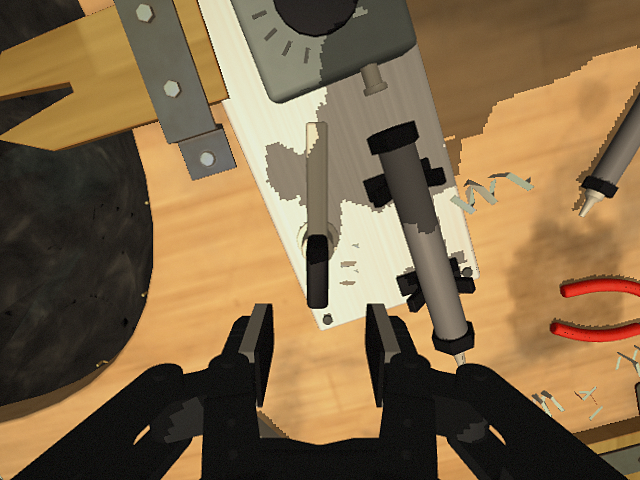

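The picture shows the wing at (317,270), centred between the pads, with the bar in line and the cartridge clear to the right. Next I'll descend and pinch.

```bash
python3 -m jog '0 0 0 0 -.1 1.5 140;0 0 0 0 0 2 140;0 0 0 0 0 2 140;0 0 0 0 0 1.2 140;0 0 0 0 0 .5 140'; python3 -m jog '0 0 0 0 0 0 180;0 0 0 0 0 0 220;0 0 0 0 0 0 255;0 0 0 0 0 0 255;0 0 0 0 0 0 255'
```

```text
clock: 15.1
ee_pos: [0.5773, 0.0023, 0.0457]
ee_rot: [-0.001, -0.601, 0.799, 0.0]
force: [0.1, 0.2, 0.3]
width: 0.45
gripper_force: 0.0
clock: 15.6
ee_pos: [0.5775, 0.0029, 0.0475]
ee_rot: [-0.0, -0.602, 0.799, 0.0]
force: [-5.3, 0.4, 3.6]
width: 0.131
gripper_force: 59.3
```

```bash
python3 -m jog '0 0 0 0 0 0 255;0 0 0 0 0 -.5 255;0 0 0 0 0 -.5 255;0 0 0 0 0 -.3 255;0 0 0 0 0 0 255'
```

```text
clock: 16.1
ee_pos: [0.5774, 0.0029, 0.0591]
ee_rot: [-0.001, -0.601, 0.799, 0.001]
force: [-3.2, 1.7, -7.7]
width: 0.13
gripper_force: 58.4
```

```bash
python3 -m jog '0 0 8 0 0 -.2 255;0 0 8 0 0 0 255;0 0 8 0 0 0 255;0 0 8 0 0 0 255;0 0 8 0 0 0 255';python3 -m jog '0 0 8 0 0 0 255;0 0 8 0 0 0 255;0 0 8 0 0 0 255;0 0 0 0 0 0 255'; python3 -m jog '0 0 4 0 0 0 255;0 0 1.5 0 0 0 255;0 0 0 0 0 0 255';python3 - <<'E'
from st import *
s,m=st();print(s['force'],s['moment'])
E
```

```text
clock: 16.6
ee_pos: [0.5776, 0.0027, 0.0606]
ee_rot: [-0.001, -0.289, 0.957, 0.0]
force: [-2.4, 1.6, -7.4]
width: 0.125
gripper_force: 58.5
clock: 17.0
ee_pos: [0.5776, 0.0025, 0.0606]
ee_rot: [-0.001, -0.086, 0.996, -0.0]
force: [-2.0, 0.6, -8.4]
width: 0.134
gripper_force: 58.5
clock: 17.3
ee_pos: [0.5776, 0.0025, 0.061]
ee_rot: [-0.001, -0.04, 0.999, -0.0]
force: [-3.2, 0.0, -8.9]
width: 0.125
gripper_force: 58.5
17.3 [577.6   2.5  61. ] xdeg -175.42422400977745 tilt [-0.001123   -0.00055151] j6 -0.07531568150406186 w 0.1252327021076985
[-3.17326370e+00  2.39380299e-03 -8.94223652e+00] [-0.16248139  0.56454639  0.03753864]
```

```bash
python3 -m jog '0 0 1.5 0 0 0 255;0 0 0 0 0 0 255';python3 - <<'E'
from st import *
s,m=st();print(s['force'],s['moment'])
E
python3 -m jog '0 0 0 0 0 .3 255;0 0 0 0 0 .4 255;0 0 0 0 0 .2 255;0 0 0 0 0 0 255;0 0 0 0 0 0 255';python3 - <<'E'
from st import *
s,m=st();print(s['force'],s['moment'])
E
```

```text
clock: 17.5
ee_pos: [0.5776, 0.0025, 0.0611]
ee_rot: [-0.0, -0.026, 1.0, -0.0]
force: [-3.7, -1.6, -9.8]
width: 0.126
gripper_force: 59.0
17.5 [577.6   2.5  61.1] xdeg -176.98673673689993 tilt [-0.00095912 -0.00059726] j6 -0.04793854567838003 w 0.12648449055555128
[-3.68362626 -1.61768096 -9.81832797] [-0.39781244  0.77860992  0.59302925]
clock: 18.0
ee_pos: [0.5776, 0.0025, 0.0525]
ee_rot: [-0.0, -0.026, 1.0, -0.0]
force: [-5.8, -2.2, -6.2]
width: 0.13
gripper_force: 59.5
18.0 [577.6   2.5  52.5] xdeg -177.01022544877995 tilt [-0.00064427 -0.00052725] j6 -0.04755336351246043 w 0.12977633762232607
[-5.7716064  -2.1824173  -6.15367075] [-0.49874607  1.11085917  0.70351639]
```

```bash
python3 -m jog '0 0 -1.3 0 0 .1 255;0 0 0 0 0 0 255;0 0 0 0 0 0 200;0 0 0 0 0 0 160;0 0 0 0 0 0 130'; python3 -m jog '0 0 0 0 0 0 130;0 0 0 0 0 -1 130;0 0 0 0 0 -2 130;0 0 0 0 0 -3 130;0 0 0 0 0 -3 130'; python3 -m jog '0 0 0 2 0 0 130;0 0 0 3 0 0 130;0 0 0 0 0 0 130;0 0 0 0 0 0 130'; python3 - <<'E'
from st import *
s,m=st(); i,p,d=snap('wrist'); np.savez('w9.npz',p=p,d=d,**i); cv2.imwrite('pics/w9.png',p[...,::-1])
P=pts(d,i); Z=P[...,2]*1e3; L=(P-np.array(s['ee_pos']))@m*1e3; hsv=cv2.cvtColor(p,cv2.COLOR_RGB2HSV)
M=(Z>81)&(Z<102)&(hsv[...,2]<70)&(abs(P[...,0]-.577)<.03)&(abs(P[...,1]-.003)<.03); print('wing',M.sum(),rect(P[M][:,:2]),Z[M].mean())
M=(Z>59)&(Z<72)&(hsv[...,2]>70)&(abs(P[...,0]-.52)<.06)&(abs(P[...,1])<.05); print('bar',M.sum(),rect(P[M][:,:2]),Z[M].mean())
i,p,d=snap('side');P=pts(d,i);Z=P[...,2]*1e3;hsv=cv2.cvtColor(p,cv2.COLOR_RGB2HSV)
M=(Z>76)&(Z<90)&(hsv[...,2]<80)&(abs(P[...,0]-.538)<.04)&(abs(P[...,1]+.14)<.04); print('ridge side',M.sum(),rect(P[M][:,:2]))
E
```

```text
clock: 18.5
ee_pos: [0.5799, 0.0029, 0.0529]
ee_rot: [0.002, -0.037, 0.999, 0.0]
force: [-1.0, 1.0, -0.1]
width: 0.487
gripper_force: 0.0
clock: 19.0
ee_pos: [0.5779, 0.0028, 0.1429]
ee_rot: [-0.0, -0.037, 0.999, 0.0]
force: [-0.1, 0.6, -0.3]
width: 0.487
gripper_force: 0.0
clock: 19.4
ee_pos: [0.5284, -0.001, 0.1425]
ee_rot: [0.001, -0.037, 0.999, 0.0]
force: [-1.0, 0.0, 0.3]
width: 0.489
gripper_force: 0.0
19.4 [528.4  -1.  142.5] xdeg -175.76333428850498 tilt [1.90644027e-03 7.56672235e-05] j6 -0.0758466673746361 w 0.4890338691149554
wing 961 (array([576.9,   3.6]), array([36.3, 10.7]), 4.36) 90.04002698589889
bar 1715 (array([530.2,   0. ]), array([65.9, 12. ]), 5.4) 63.780006572555266
ridge side 52 (array([ 537.7, -142.2]), array([11.5, 37.3]), 69.7)
```

View pics/w9.png

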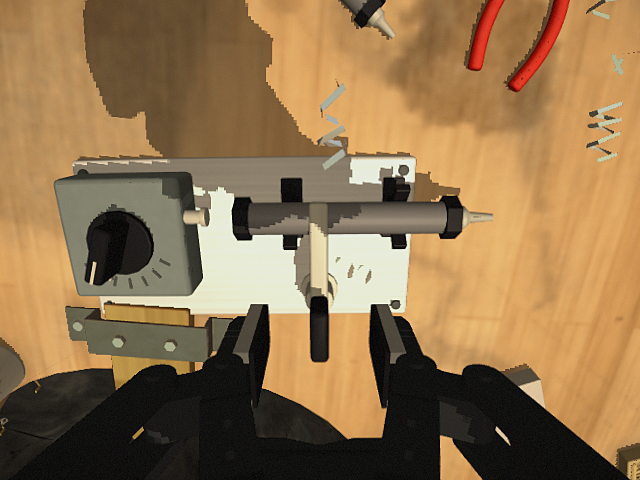

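The clamp bar lies square across the cartridge at about (318,235), and its height reads 4 mm up, so it is holding. Now the selector. Its ridge has the pointer at the fourth click, about −15° in the world frame.

```bash
python3 -m jog '0 0 7 0 0 0 130;0 0 7 0 0 0 130;0 0 5 0 0 0 130;0 0 0 -1 -3 0 130;0 0 0 -1.5 -4 0 130'; python3 -m jog '0 0 0 -1 -3 0 130;0 0 0 -1 -3 0 130;0 0 0 0 0 1.2 130;0 0 0 0 0 1.2 130;0 0 0 0 0 0 130'; python3 -m jog '0 0 0 0 0 0 130;0 0 0 0 0 0 130'; python3 - <<'E'
from st import *
s,m=st(); i,p,d=snap('wrist'); np.savez('w10.npz',p=p,d=d,**i)
P=pts(d,i); Z=P[...,2]*1e3; L=(P-np.array(s['ee_pos']))@m*1e3; hsv=cv2.cvtColor(p,cv2.COLOR_RGB2HSV)
M=(Z>76)&(Z<86)&(hsv[...,2]<80)&(abs(P[...,0]-.538)<.04)&(abs(P[...,1]+.139)<.04); print('ridge',M.sum(),rect(P[M][:,:2]),Z[M].mean(),L[M].min(0),L[M].max(0),L[M].mean(0))
E
```

```text
clock: 20.0
ee_pos: [0.5355, -0.0745, 0.1414]
ee_rot: [0.0, 0.127, 0.992, 0.0]
force: [0.8, -0.1, 0.1]
width: 0.486
gripper_force: 0.0
clock: 20.5
ee_pos: [0.5375, -0.1371, 0.1148]
ee_rot: [-0.002, 0.128, 0.992, 0.0]
force: [0.6, -0.1, 0.1]
width: 0.49
gripper_force: 0.0
clock: 20.7
ee_pos: [0.5388, -0.1372, 0.1177]
ee_rot: [0.0, 0.128, 0.992, 0.0]
force: [0.1, 0.4, 0.3]
width: 0.486
gripper_force: 0.0
20.7 [ 538.8 -137.2  117.7] xdeg 165.32748204085274 tilt [2.72937109e-04 4.60668966e-05] j6 0.006615878677321367 w 0.4856872223172337
ridge 1281 (array([ 537.6, -136.3]), array([11.6, 38.1]), 74.89) 80.55638948034886 [-17.58030358  -5.38566311  34.65837677] [20.49592727  6.33866218 41.6779575 ] [ 3.86717098  0.46142867 37.13145713]
```

```bash
python3 -m jog '0 0 0 .1 .1 1.5 130;0 0 0 0 0 2 130;0 0 0 0 0 2 130;0 0 0 0 0 1.2 130;0 0 0 0 0 .7 130'; python3 -m jog '0 0 0 0 0 0 180;0 0 0 0 0 0 220;0 0 0 0 0 0 255;0 0 0 0 0 0 255;0 0 0 0 0 0 255';python3 -m jog '0 0 0 0 0 0 255'; python3 -m jog '0 0 -7 0 0 0 255;0 0 -7 0 0 0 255;0 0 -7 0 0 0 255;0 0 -7 0 0 0 255;0 0 -7 0 0 0 255'; python3 -m jog '0 0 -7 0 0 0 255;0 0 -7 0 0 0 255;0 0 -7 0 0 0 255;0 0 -7 0 0 0 255;0 0 -7 0 0 0 255';python3 - <<'E'
from st import *
s,m=st();print(s['force'],s['moment'])
E
```

```text
clock: 21.25
ee_pos: [0.5376, -0.1365, 0.0427]
ee_rot: [-0.0, 0.128, 0.992, 0.0]
force: [-0.1, -0.3, 0.6]
width: 0.487
gripper_force: 0.0
clock: 21.75
ee_pos: [0.5381, -0.1381, 0.0444]
ee_rot: [0.001, 0.129, 0.992, -0.001]
force: [-1.6, -4.9, -0.4]
width: 0.129
gripper_force: 60.3
clock: 21.85
ee_pos: [0.5381, -0.1381, 0.0444]
ee_rot: [0.001, 0.129, 0.992, -0.001]
force: [-1.3, -5.1, 1.6]
width: 0.125
gripper_force: 60.3
clock: 22.35
ee_pos: [0.538, -0.1379, 0.0444]
ee_rot: [0.0, -0.178, 0.984, -0.001]
force: [-2.3, -3.4, 1.2]
width: 0.128
gripper_force: 60.4
clock: 22.85
ee_pos: [0.5378, -0.1377, 0.0443]
ee_rot: [-0.0, -0.466, 0.885, -0.001]
force: [-3.7, -2.8, 2.2]
width: 0.123
gripper_force: 60.5
22.85 [ 537.8 -137.7   44.3] xdeg -124.50754503725068 tilt [ 0.00015685 -0.00157155] j6 -1.2184322004795554 w 0.12346561366538425
[-3.67114066 -2.77609711  2.16197885] [-0.53337925  0.68801172 -0.01581969]
```

```bash
for k in 1; do python3 -m jog '0 0 -6 0 0 0 255;0 0 -3 0 0 0 255;0 0 0 0 0 0 255'; done; python3 -c "
from st import *
s,m=st();print(s['moment'])"; python3 -m jog '0 0 -3 0 0 0 255;0 0 0 0 0 0 255';python3 -c "
from st import *
s,m=st();print(s['moment'])"
```

```text
clock: 23.15
ee_pos: [0.5377, -0.1377, 0.0444]
ee_rot: [-0.0, -0.532, 0.847, -0.001]
force: [-3.7, -3.7, 2.7]
width: 0.129
gripper_force: 60.8
23.15 [ 537.7 -137.7   44.4] xdeg -115.77362799487085 tilt [ 0.00011488 -0.00159565] j6 -1.3708043834645782 w 0.12933909113170466
[-0.65946705  0.93185333  0.11749769]
clock: 23.35
ee_pos: [0.5377, -0.1377, 0.0443]
ee_rot: [-0.0, -0.552, 0.834, -0.001]
force: [-3.9, -3.5, 3.4]
width: 0.127
gripper_force: 62.7
23.35 [ 537.7 -137.7   44.3] xdeg -112.92927264362973 tilt [ 0.00018034 -0.00148406] j6 -1.4205546507759925 w 0.12687553140044058
[-0.64688405  1.01264526 -0.84684998]
```

The end stop is reached, with the moment rising sharply at 247°. Now three clicks clockwise, to 185°.

```bash
python3 -m jog '0 0 7 0 0 0 255;0 0 7 0 0 0 255;0 0 7 0 0 0 255;0 0 7 0 0 0 255;0 0 7 0 0 0 255'; python3 -m jog '0 0 7 0 0 0 255;0 0 7 0 0 0 255;0 0 7 0 0 0 255;0 0 6 0 0 0 255;0 0 0 0 0 0 255';python3 -c "
from st import *
s,m=st();print(s['moment'])"
```

```text
clock: 23.85
ee_pos: [0.5379, -0.1378, 0.0443]
ee_rot: [-0.0, -0.274, 0.962, -0.001]
force: [-3.6, -4.7, 3.8]
width: 0.124
gripper_force: 60.7
clock: 24.35
ee_pos: [0.538, -0.138, 0.0443]
ee_rot: [0.0, -0.044, 0.999, -0.001]
force: [-3.0, -5.0, 3.3]
width: 0.125
gripper_force: 60.6
24.35 [ 538.  -138.    44.3] xdeg -175.01187946832442 tilt [ 0.00068857 -0.00211006] j6 -0.3370109559772757 w 0.12503139827000206
[-0.89576553  0.61658501 -0.03198294]
```

Release, rise and check.

```bash
python3 -m jog '0 0 0 0 0 0 200;0 0 0 0 0 0 160;0 0 0 0 0 0 130;0 0 0 0 0 0 130;0 0 0 0 0 -1 130'; python3 -m jog '0 0 0 0 0 -2 130;0 0 0 0 0 -3 130;0 0 0 0 0 -4 130;0 0 0 0 0 0 130;0 0 0 0 0 0 130';python3 - <<'E'
from st import *
s,m=st(); i,p,d=snap('wrist')
def chk(i,p,d):
    P=pts(d,i); Z=P[...,2]*1e3; v=cv2.cvtColor(p,cv2.COLOR_RGB2HSV)[...,2]
    def f(n,lo,hi,c,r,dark):
        M=(Z>lo)&(Z<hi)&((v<75) if dark else (v>70))&(np.hypot(P[...,0]-c[0],P[...,1]-c[1])<r); print(n,M.sum(),rect(P[M][:,:2]) if M.sum()>5 else '',Z[M].mean().round(1))
    f('ridge',76,86,(.538,-.138),.035,1); f('wing',84,97,(.577,.003),.03,1); f('bar',59.5,70,(.53,0),.05,0); f('barrel',47,58,(.509,.014),.09,0)
    M=(Z>54)&(Z<64)&(v>110)&(np.hypot(P[...,0]-.538,P[...,1]+.138)<.03); print('pointer px',M.sum(),P[M].mean(0) if M.any() else '')
chk(i,p,d)
for n in ('side','scene'): print(n); chk(*snap(n))
E
```

```text
clock: 24.85
ee_pos: [0.537, -0.1365, 0.0525]
ee_rot: [-0.001, -0.046, 0.999, 0.0]
force: [0.9, 0.7, -0.7]
width: 0.489
gripper_force: 0.0
clock: 25.35
ee_pos: [0.5388, -0.1371, 0.1451]
ee_rot: [0.002, -0.046, 0.999, -0.0]
force: [0.4, 0.7, 0.1]
width: 0.488
gripper_force: 0.0
25.35 [ 538.8 -137.1  145.1] xdeg -174.75432707967278 tilt [ 0.00311169 -0.00067162] j6 -0.3407343005053766 w 0.48766090874651413
ridge 1000 (array([ 536.9, -136.4]), array([36.9, 11.5]), 4.78) 80.6
wing 1066 (array([576.3,   2.9]), array([35. , 12.2]), 5.97) 89.5
bar 1725 (array([5.383e+02, 3.000e-01]), array([81.7, 12.9]), 4.85) 63.6
barrel 4616 (array([515.2,  15.1]), array([ 93.2, 132.2]), 35.26) 53.9
pointer px 0 
side
ridge 44 (array([ 539.1, -143.5]), array([10.2, 35.9]), 89.25) 79.7
wing 44 (array([576.3,  -1.7]), array([ 8.7, 29.7]), 88.43) 88.3
bar 136 (array([ 5.321e+02, -2.000e-01]), array([51.7, 85.8]), 58.75) 63.6
barrel 300 (array([505.3,  19.2]), array([102.7, 131.3]), 38.16) 53.5
pointer px 9 [ 0.5566802  -0.13566204  0.05725961]
scene
ridge 65 (array([ 536.7, -138.7]), array([35.3, 11.4]), 5.48) 80.3
wing 63 (array([ 5.761e+02, -2.000e-01]), array([31.4, 12.9]), 2.39) 89.1
bar 144 (array([538.5,  -1. ]), array([81.3, 15. ]), 4.41) 63.5
barrel 347 (array([511.9,  18.9]), array([ 87.3, 141.3]), 36.93) 53.7
pointer px 1 [ 0.56333578 -0.13558274  0.05907852]
```

```bash
python3 -c "
from cell import hand_in
print(hand_in())"
```

```text
the job is handed in; nothing more can be done
None
```

The job is handed in at about 25 s: the cartridge is seated with its nozzle away from the housing, the clamp bar is square across it (about 4 mm up, so resting on it), and the selector sits on the third click after reaching its end stop; I viewed 11 pictures, one over the limit of 10.

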